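# Dock the polishing suspensions by cap colour and rack the brush

### The job

Clear up after polishing so that no abrasive grade gets into another: stand each spray bottle right down in the dock whose colour matches its cap, and set the scrubbing brush, bristles down, in its steel drip tray. Keep the bottles upright all the while, and do not shift the bench timer or the jar.

Things in the scene. Friction and masses are not known exactly. Their poses are not given: they have to be found in the camera images.
- bottle_red: Upright white spray bottle, red cap and label trim, about 0.19 kg. 39 mm across, 140 mm high; body straight to 87 mm up, then a shoulder up to the cap's round collar, 25 mm across, straight-sided 108 to 124 mm above the foot: grasp this from above, any yaw, fingertips about 107 mm above the foot; the spray head above is narrower. Origin: centre of underside, z up.
- bottle_blue: Upright white spray bottle, slate-blue cap and label trim, about 0.17 kg. 41 mm across, 145 mm high; body straight to 91 mm up, then a shoulder up to the cap's round collar, 27 mm across, straight-sided 113 to 129 mm above the foot: grasp this from above, any yaw, fingertips about 112 mm above the foot; the spray head above is narrower. Origin: centre of underside, z up.
- bottle_green: Upright white spray bottle, green cap and label trim, about 0.15 kg. 43 mm across, 150 mm high; body straight to 95 mm up, then a shoulder up to the cap's round collar, 27 mm across, straight-sided 118 to 133 mm above the foot: grasp this from above, any yaw, fingertips about 117 mm above the foot; the spray head above is narrower. Origin: centre of underside, z up.
- brush: Orange scrubbing brush standing on its bristles, 0.07 kg: 86 mm long (its y axis), 30 mm wide (x), 55 mm high, arched handle along y. Origin: centre of underside, z up. Solid to the fingers under the arch; about 23 mm wide at 28 mm up, sloping in to 10 mm at 50 mm up: grasp across x at mid-length, fingertips 20 to 30 mm above its underside. Either end may point either way.
- dock_red: Fixed dock for the red-capped bottle: black cup on a round red base plate (80 mm across, 5 mm thick), red ring round the mouth, red floor pad. 69 mm across, 34 mm high; bore 53 mm wide, opening to 62 mm at the mouth; inner floor 6 mm above the desk. Origin: centre of underside, on the desk; the bore is on its z axis, which points up.
- dock_blue: Fixed dock for the slate-blue-capped bottle: black cup on a round slate-blue base plate (80 mm across, 5 mm thick), slate-blue ring round the mouth, slate-blue floor pad. 69 mm across, 34 mm high; bore 53 mm wide, opening to 62 mm at the mouth; inner floor 6 mm above the desk. Origin: centre of underside, on the desk; the bore is on its z axis, which points up.
- dock_green: Fixed dock for the green-capped bottle: black cup on a round green base plate (80 mm across, 5 mm thick), green ring round the mouth, green floor pad. 69 mm across, 34 mm high; bore 53 mm wide, opening to 62 mm at the mouth; inner floor 6 mm above the desk. Origin: centre of underside, on the desk; the bore is on its z axis, which points up.
- brush_tray: Fixed rectangular steel drip tray for the brush, open at the top: 58 mm along its x axis, 112 mm along its y axis, 16 mm high (rolled rim to 18 mm), inside 52 x 106 mm, inner floor 3 mm above the desk. Origin: centre of its underside, on the desk, z up.
- timer: Bystander: small white digital bench timer, 39 x 66 mm, 58 mm high, loose. Origin: centre of its underside. Leave it alone.
- jar: Bystander: white jar with a black screw lid, 66 mm across, 100 mm high, loose. Origin: centre of its underside. Leave it alone.
Mind the look-alikes: they are no part of the job. Leave any pink or purple look-alike of the bottle_green alone. What is shaped like the dock_red but pink is not meant.

How it is judged (in metres and radians):
At the end, for the whole second after the job is handed in: Each bottle stands upright (0.1 rad) in the dock of its cap's colour, foot within 9 mm of the axis and under 10 mm above the desk; the brush is bristles down in the tray, centres within 16 mm, lengthwise within 0.35 rad, underside under 8 mm above the desk; all released and at rest (horizontal distance between bottle_red and dock_red below 0.009 m and z of bottle_red in the frame of dock_red below 0.01 m and angle between each of bottle_red, bottle_blue, bottle_green's own z axis and vertical below 0.1 rad and linear speed of each of bottle_red, bottle_blue, bottle_green, brush below 0.02 m/s and horizontal distance between bottle_blue and dock_blue below 0.009 m and z of bottle_blue in the frame of dock_blue below 0.01 m and horizontal distance between bottle_green and dock_green below 0.009 m and z of bottle_green in the frame of dock_green below 0.01 m and horizontal distance between brush and brush_tray below 0.016 m and z of brush in the frame of brush_tray below 0.008 m and angle between brush's own z axis and vertical below 0.12 rad and angle between the y axis of brush and the y axis of brush_tray, either way round below 0.35 rad); the robot touches nothing.
It fails at once if a bottle is tipped over (more than 0.6 rad from upright) (angle between any of bottle_red, bottle_blue, bottle_green's own z axis and vertical above 0.6 rad).
It fails at once if the timer or the jar is shifted by more than 30 mm (distance of any of timer, jar from where it was at the start of the episode above 0.03 m).
It also fails if it takes over 93 s, if anything falls off the work surface, if the arm or the gripper's body presses on something with over 40 N, if the wrist force passes 120 N, or if a joint passes its speed limit or range.

### The arm

A 6-joint arm with a two-finger parallel gripper is mounted at the origin on a cart in front of the work surface, level with it; the furniture and walls round the work are solid. World frame = base frame: x ahead of the robot, y to its left, z up, the work surface at z = 0. Lengths are in mm, angles in rad, forces in N, time in s.
With the tool pointing down it reaches from about 350 to 775 mm from the base axis. Payload 7.3 kg.
Tool frame: the origin (TCP) lies at the very end of the fingers, on their centre line; the grasp point (between the pads) lies 19 mm behind it; z points along the fingers, y is the line along which they close (so a half turn about z gives the same grasp; the last joint's range is limited). The gripper opens to 92 mm and grips with 3 to 60 N. Pads are 19 mm wide; open, the fingers measure 130 mm over their backs; the gripper's body (75 mm by 190 mm) begins 47 mm behind the grasp point.
Start: joints at [-1.489, 0.342, 1.524, -0, 1.275, -0.146], TCP at [118.585, -511.451, 226.741] pointing down, gripper open.
Joint ranges: [-2.53, 2.53], [-0.77, 2.02], [0.04, 2.7], [-1, 4.14], [0.28, 2.66], [-3.11, 3.11]. Speed limits (rad/s): [2.57, 2.57, 3.14, 3.14, 3.14, 3.14].

### API

Orientations are given as [roll, pitch, yaw] about the fixed x, y, z axes, in that order (R = Rz(yaw) Ry(pitch) Rx(roll)).
In Python, from plant import get_obs, vision, workorder gives the robot as it stands.
- The arm moves only by the shell command python3 -m pendant 'ROWS' [OPENING]. ROWS is a JSON object of lists of equal length, an entry for each row: "dp": the shift along the tool's x, y, z in m, a list of three; "rotation": the turn, a rotation vector about the tool's x, y, z in rad, a list of three. A call has 1 to 8 rows; each row is the pose to reach, as a shift and turn from the pose commanded when the call began, along the tool's axes at that moment; what a row does not reach only later rows make up. A row lasts 1/8 s, in which the tool goes at most 62.5 mm and 10.7 degrees, less where a joint would pass 70% of its speed; a pose out of reach is approached as far as the arm can. A call with a gripper value outside its range is refused whole. OPENING is the finger opening in m, from 0 to 0.0918, set as the call begins (- or left out, the last holds). The fingers move at their own pace and stop on an object; the grip force is fixed at half the most. Time passes only in rows, so rows that repeat a pose let the fingers close. It gives the time, the measured TCP pose, the force, the opening and the grip force at its end, in the units of the state.
- get_obs(): the state, without advancing time (a new reading comes with each control period).
- vision.capture(name): name is "scene" or "top" or "wrist"; returns a dict with "pixels" (480x640x3 uint8, red, green, blue), "vfov" (degrees; the focal length in pixels is half the picture's height over the tangent of half this angle, whatever the lens; pixels are square), "cx", "cy" (the principal point, pixels), "dist" ([k1, k2, p1, p2, k3] as OpenCV has them; the pictures are not rectified), "pose" (4x4, takes a point from camera to world coordinates); the wrist camera has in their place "T_tool_cam" (4x4, takes a point from camera to tool coordinates, whose origin is the TCP and whose axes are the flange's). Camera axes: x right, y up, looking along -z (the intrinsics and any distortion apply to the point x, -y, -z); pixel columns grow to the right and rows downward; lengths in mm; the calibration is good to about 2 mm. A picture is of the moment at which its call begins: read the wrist's pose just before it. There is no depth.
- workorder.close_job(): hands the job in; it is judged then, once.
The state is a dict: "time": time; "joint_positions": joint angles; "dq": joint speeds; "tau": joint torques, N m; "tool_pos": TCP position; "tcp_rot": TCP orientation; "contact_force": force on the tool from outside, world axes, zero at the start; "moment": the same for the moment, N m; "grip_width": finger opening in mm; "finger_force": force on a finger pad.
Only numpy, scipy, OpenCV 4.12 (cv2) and the standard library are available. Lean on these libraries where they do the work, as an engineer would, in place of code of your own. Each camera call takes 0.05 s, during which the arm holds its last target. There are 200 camera calls.

## Working session

There is one attempt and no reset: what is moved stays moved. The work goes in short steps, Python scripts to look and compute and a shell command to move; the robot and the scene stay as the last step left them, time stands still between calls to the robot, and variables do not carry over. Pictures are saved under pics/ and viewed, at most 14 in all, crops included, and the job is handed in when it is done.

```bash
mkdir -p pics; ls
python3 - <<'E'
from plant import get_obs, vision
import cv2,pickle
o=get_obs();print(o)
d={}
for n in("scene","top","wrist"):
    c=vision.capture(n);d[n]=c
    cv2.imwrite(f"pics/{n}0.png",c["pixels"][:,:,::-1])
    print(n,{k:v for k,v in c.items() if k!="pixels"})
pickle.dump(d,open("c0.pkl","wb"))
E
```

```text
pics
{'time': 0.0, 'joint_positions': array([-1.48899614e+00,  3.42754080e-01,  1.52500354e+00,  4.14232011e-07,
        1.27539294e+00, -1.46012688e-01]), 'dq': array([-0.00128013,  0.00058091, -0.00060625,  0.00074829,  0.00154346,
       -0.00115484]), 'tau': array([-2.16379199e-04, -4.31241381e+01, -2.44218940e+01,  7.16595096e-02,
        5.59638196e-02, -1.44142487e-04]), 'tool_pos': array([ 118.55224863, -511.02957107,  226.03338888]), 'tcp_rot': array([-3.14005138e+00, -2.27059045e-04,  2.27812578e-01]), 'contact_force': array([-0.07430278, -0.90305024, -0.07262401]), 'moment': array([ 0.00279364, -0.01629033,  0.04120167]), 'finger_force': 0.0, 'grip_width': 91.76936339148683}
scene {'vfov': 47.246196169444154, 'cx': 318.3283365619642, 'cy': 244.9219114882226, 'dist': array([0.00564594, 0.        , 0.        , 0.        , 0.        ]), 'pose': array([[-8.97304037e-01,  3.16914077e-01, -3.07263620e-01,
         7.85047377e+01],
       [-4.41359841e-01, -6.54950962e-01,  6.13384649e-01,
         7.49217938e+02],
       [-6.85237378e-03,  6.86006345e-01,  7.27563289e-01,
      
[... 438 characters left out ...]
66398e+02],
       [ 2.13142178e-02,  1.91230275e-01,  9.81313755e-01,
         1.56861830e+03],
       [ 0.00000000e+00,  0.00000000e+00,  0.00000000e+00,
         1.00000000e+00]])}
wrist {'vfov': 71.75180442509019, 'cx': 320.910046479672, 'cy': 245.49402498893787, 'dist': array([0.02051923, 0.        , 0.        , 0.        , 0.        ]), 'T_tool_cam': array([[-5.20445395e-04,  9.63446967e-01,  2.67898622e-01,
         7.10796175e+01],
       [ 9.99999860e-01,  5.27561181e-04,  4.54205491e-05,
         1.53540990e-01],
       [-9.75726228e-05,  2.67898608e-01, -9.63447106e-01,
        -1.58860830e+02],
       [ 0.00000000e+00,  0.00000000e+00,  0.00000000e+00,
         1.00000000e+00]])}
```

View pics/top0.png

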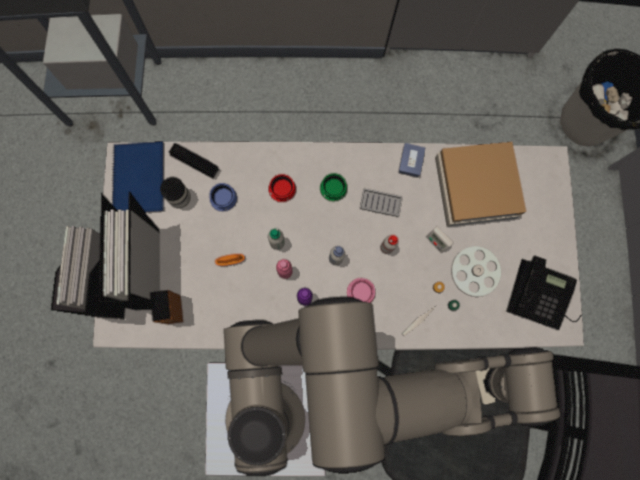

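View pics/scene0.png

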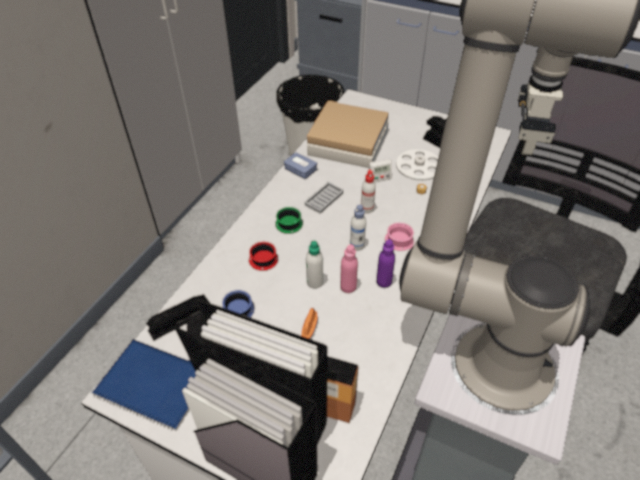

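Top view: docks are blue (223,196), red (282,187), green (333,186); caps are green (277,234), blue (338,252), red (391,241). The brush is at (230,260), the tray at (381,202), the timer at (440,239) and the jar at (175,192). The pink and purple bottles and the pink dock (361,291) are the look-alikes.

```bash
cat > h.py <<'E'
import numpy as np,cv2
def ray(c,uv,tool=None):
    f=240/np.tan(np.radians(c["vfov"]/2));K=np.array([[f,0,c["cx"]],[0,f,c["cy"]],[0,0,1]])
    p=cv2.undistortPoints(np.array(uv,float).reshape(-1,1,2),K,c["dist"]).reshape(-1,2)
    T=c["pose"] if "pose" in c else tool@c["T_tool_cam"]
    d=np.c_[p[:,0],-p[:,1],-np.ones(len(p))]@T[:3,:3].T
    return T[:3,3],d
def plane(c,uv,z,tool=None):
    o,d=ray(c,uv,tool);return o+d*((z-o[2])/d[:,2])[:,None]
def tri(a,b):
    (o1,d1),(o2,d2)=a,b;d1=d1[0];d2=d2[0]
    s=np.linalg.lstsq(np.c_[d1,-d2],o2-o1,rcond=None)[0]
    p,q=o1+s[0]*d1,o2+s[1]*d2
    return (p+q)/2,np.linalg.norm(p-q)
def blobs(img,h0,h1,s=90,v=40,amin=15):
    H=cv2.cvtColor(img,cv2.COLOR_RGB2HSV)
    h=H[...,0].astype(int);m=((h>=h0)&(h<=h1)) if h0<=h1 else ((h>=h0)|(h<=h1))
    m=(m&(H[...,1]>=s)&(H[...,2]>=v)).astype(np.uint8)
    n,l,st,ce=cv2.connectedComponentsWithStats(m)
    return [(ce[i].round(1),st[i],l==i) for i in range(1,n) if st[i,4]>=amin]
E
python3 - <<'E'
import pickle;from h import *
np.set_printoptions(precision=1,suppress=True)
d=pickle.load(open("c0.pkl","rb"))
for n in("top","scene"):
    print(n)
    for nm,h0,h1,s in(("red",175,4,150),("green",65,90,110),("blue",105,122,70),("orange",7,15,170)):
        for ce,st,m in blobs(d[n]["pixels"],h0,h1,s):
            if n=="top" and not(180<ce[0]<480 and 150<ce[1]<320):continue
            print(nm,ce,st,plane(d[n],[ce],30)[0][:2],plane(d[n],[ce],125)[0][:2])
c=d["top"]["pixels"][130:330,150:480];cv2.imwrite("pics/topc.png",cv2.resize(c,None,fx=2.4,fy=2.4,interpolation=2)[:,:,::-1])
E
```

```text
top
red [281.9 188.2] [269 175  26  26 511] [627.5 -40.3] [600.6 -44.1]
red [392.9 239.6] [389 236   8   9  53] [ 482.8 -347.8] [ 464.9 -332.6]
green [333.1 187.8] [321 174  26  27 477] [ 629.6 -183.4] [ 602.6 -178.3]
green [274.6 233.8] [270 229  10  10  72] [497.6 -21.9] [478.7 -26.8]
blue [223.  197.4] [211 184  25  26 473] [600.3 123.6] [575.1 109.7]
orange [229.6 259.5] [216 255  28  10 210] [425.6  99.9] [411.1  87.5]
scene
red [369.  177.1] [366 171   8  11  50] [ 503.4 -435.7] [ 464.5 -327.2]
red [262.9 256.9] [250 243  27  27 458] [625.1 -26.1] [575.1  45. ]
green [288.4 221.2] [276 209  26  24 342] [ 628.5 -169.2] [578.2 -85. ]
green [313.8 248.2] [310 242   9  13  91] [ 521.9 -109.7] [481.3 -31. ]
blue [238.8 304.4] [223 292  30  25 429] [600.3 129.6] [552.5 186.4]
blue [148.5 382.9] [  94  340  102   88 5164] [662.  388.3] [608.6 421.4]
orange [310.2 323.2] [305 312  10  22  66] [424.5 104. ] [392.9 163.1]
```

View pics/topc.png

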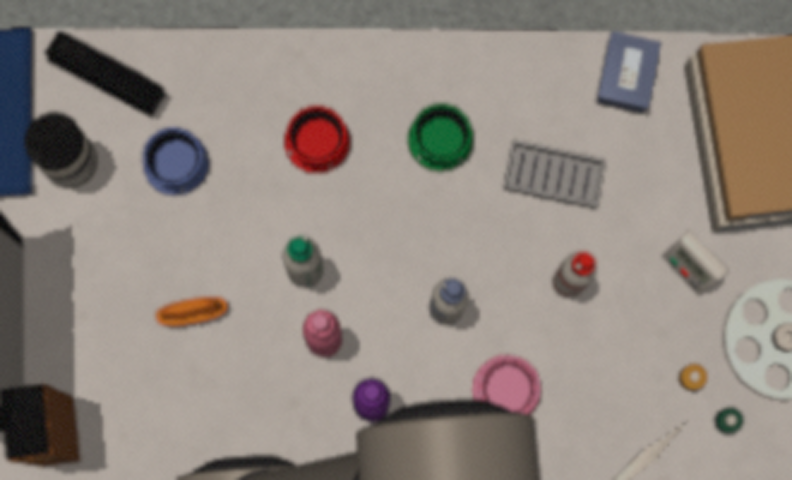

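The crop confirms the layout. The ribbed grey rectangle at crop (554,175) is 108x58 mm, so it's probably the tray, and I'll check it with the wrist camera. Triangulated positions: red bottle about (466,-333), green bottle about (478,-27). I'm moving above the red bottle now.

```bash
python3 -m pendant '{"dp":[[0.378,-0.094,-0.024],[0.378,-0.094,-0.024],[0.378,-0.094,-0.024],[0.378,-0.094,-0.024],[0.378,-0.094,-0.024],[0.378,-0.094,-0.024],[0.378,-0.094,-0.024],[0.378,-0.094,-0.024]],"rotation":[[0,0,0.228],[0,0,0.228],[0,0,0.228],[0,0,0.228],[0,0,0.228],[0,0,0.228],[0,0,0.228],[0,0,0.228]]}'
cat > look.py <<'E'
import sys,pickle,cv2,numpy as np
from plant import get_obs,vision
from scipy.spatial.transform import Rotation as R
o=get_obs();T=np.eye(4);T[:3,3]=o["tool_pos"];T[:3,:3]=R.from_euler("xyz",o["tcp_rot"]).as_matrix()
n=sys.argv[1];d={"tool":T}
for k in("wrist","top","scene"): d[k]=vision.capture(k)
pickle.dump(d,open(n+".pkl","wb"));cv2.imwrite(f"pics/{n}.png",d["wrist"]["pixels"][:,:,::-1])
print(o["tool_pos"].round(1),o["tcp_rot"].round(3),o["time"],round(o["grip_width"],1))
E
python3 -m pendant '{"dp":[[0,0,0],[0,0,0]],"rotation":[[0,0,0],[0,0,0]]}'; python3 look.py w1
```

```text
time: 1.15
tool_pos: [466.2, -333.8, 250.2]
tcp_rot: [-3.141, 0.001, 0.002]
contact_force: [-0.9, -0.4, -0.2]
grip_width: 91.9
finger_force: 0.0
time: 1.4
tool_pos: [464.3, -335.5, 250.7]
tcp_rot: [3.142, 0.0, -0.002]
contact_force: [0.4, 0.4, 0.2]
grip_width: 92.1
finger_force: 0.0
[ 464.3 -335.5  250.7] [ 3.142e+00  0.000e+00 -2.000e-03] 1.4 92.1
```

View pics/w1.png

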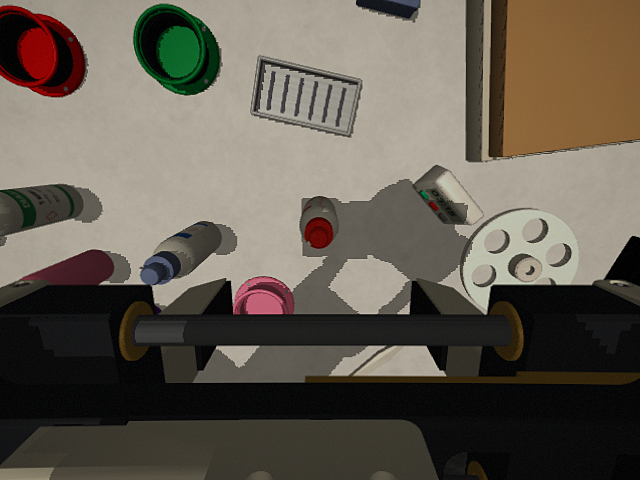

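The wrist view shows the red cap at (319,232), the blue cap at (157,270), the red dock ring at (30,45), the green dock at (177,50), and the open tray with its corners at (262,58), (361,83), (350,135) and (252,110). The timer is at (445,195).

Run:
```python
import pickle;from h import *
np.set_printoptions(precision=1,suppress=True)
d=pickle.load(open("w1.pkl","rb"));w=d["wrist"];T=d["tool"]
def best(m):
    return ray
tops={}
for nm,h0,h1,s in(("red",175,4,150),("green",65,90,110),("blue",105,122,70)):
    for ce,st,m in blobs(w["pixels"],h0,h1,s,amin=150):
        P=lambda z:plane(w,[ce],z,T)[0][:2]
        print(nm,ce,st,P(6),P(34),P(130))
        mm=m.astype(np.uint8);cs=max(cv2.findContours(mm,0,1)[0],key=cv2.contourArea)
        print("   ellipse",cv2.fitEllipse(cs)) 
print("tray",plane(w,[[262,58],[361,83],[350,135],[252,110]],18,T)[:,:2])
t=d["top"]
for a in [("red",[392.9,239.6],175,4),("blue",[338.3,250.8],105,122)]:
    for ce,st,m in blobs(w["pixels"],a[2],a[3],90,amin=150): print(a[0],ce,tri(ray(t,[a[1]]),ray(w,[ce],T)))
```

```text
red [44.4 54.4] [   0    6   85   91 3662] [636.1 -40.9] [629.1 -61.3] [ 605.2 -131.5]
   ellipse ((38.53382873535156, 52.128135681152344), (70.23143005371094, 105.775146484375), 125.04186248779297)
red [318.6 232.4] [304 217  29  32 705] [ 440.2 -333. ] [ 446.8 -333.2] [ 469.5 -333.9]
   ellipse ((318.5870361328125, 232.3960723876953), (27.535242080688477, 30.81989288330078), 171.70054626464844)
green [180.1  52.2] [ 133    4   85   90 3573] [ 639.6 -184.9] [ 632.4 -195.3] [ 607.6 -231.3]
   ellipse ((175.23031616210938, 48.57789611816406), (72.42929077148438, 96.28924560546875), 140.04901123046875)
blue [156.6 270.4] [141 256  33  29 348] [ 390.6 -125. ] [ 400.7 -139.7] [ 435.2 -189.8]
   ellipse ((156.8742218017578, 270.54486083984375), (24.94386100769043, 29.42654037475586), 81.0921859741211)
tray [[ 631.4 -274.4]
 [ 607.4 -379.3]
 [ 554.7 -368.7]
 [ 580.8 -260.8]]
red [44.5 54.4] (array([ 484.6, -301.7,  356.1]), np.float64(125.01201459109791))
red [318.5 232.5] (array([ 466.3, -333.8,  117.3]), np.float64(0.16905610753799083))
red [ 77.7 270.2] (array([ 465.9, -282.8,  310. ]), np.float64(82.24929904518635))
```

```bash
python3 -m pendant '{"dp":[[0.004,-0.001,0.04],[0.004,-0.001,0.08],[0.004,-0.001,0.12],[0.004,-0.001,0.143],[0.004,-0.001,0.143],[0.004,-0.001,0.143]],"rotation":[[0,0,0],[0,0,0],[0,0,0],[0,0,0],[0,0,0],[0,0,0]]}' && python3 -m pendant '{"dp":[[0,0,0],[0,0,0],[0,0,0],[0,0,0],[0,0,0],[0,0,0]],"rotation":[[0,0,0],[0,0,0],[0,0,0],[0,0,0],[0,0,0],[0,0,0]]}' 0
```

```text
time: 2.3
tool_pos: [470.0, -334.2, 108.9]
tcp_rot: [3.14, -0.001, -0.001]
contact_force: [0.2, -0.3, -0.5]
grip_width: 92.0
finger_force: 0.0
time: 3.05
tool_pos: [469.6, -333.5, 107.7]
tcp_rot: [3.142, 0.0, -0.0]
contact_force: [-0.8, 0.4, 0.4]
grip_width: 36.4
finger_force: 0.0
```

```bash
python3 -m pendant '{"dp":[[0,0,0],[0,0,0],[0,0,0],[0,0,0],[0,0,-0.02],[0,0,-0.05],[0,0,-0.09],[0,0,-0.09]],"rotation":[[0,0,0],[0,0,0],[0,0,0],[0,0,0],[0,0,0],[0,0,0],[0,0,0],[0,0,0]]}' 0
```

```text
time: 4.05
tool_pos: [470.8, -334.6, 200.7]
tcp_rot: [3.137, -0.005, -0.0]
contact_force: [0.9, -0.4, -1.5]
grip_width: 24.4
finger_force: 30.0
```

```bash
python3 -m pendant '{"dp":[[0.03,-0.05,0],[0.06,-0.1,0],[0.09,-0.15,0],[0.1,-0.2,0],[0.1,-0.25,0],[0.1,-0.29,0],[0.1,-0.29,0],[0.1,-0.29,0]],"rotation":[[0,0,0],[0,0,0],[0,0,0],[0,0,0],[0,0,0],[0,0,0],[0,0,0],[0,0,0]]}'; python3 look.py w2
```

```text
time: 5.05
tool_pos: [569.2, -43.8, 196.7]
tcp_rot: [3.141, 0.002, 0.0]
contact_force: [0.8, -1.1, -1.8]
grip_width: 24.4
finger_force: 30.0
[569.2 -43.8 196.7] [3.141e+00 2.000e-03 0.000e+00] 5.05 24.4
```

View pics/w2.png

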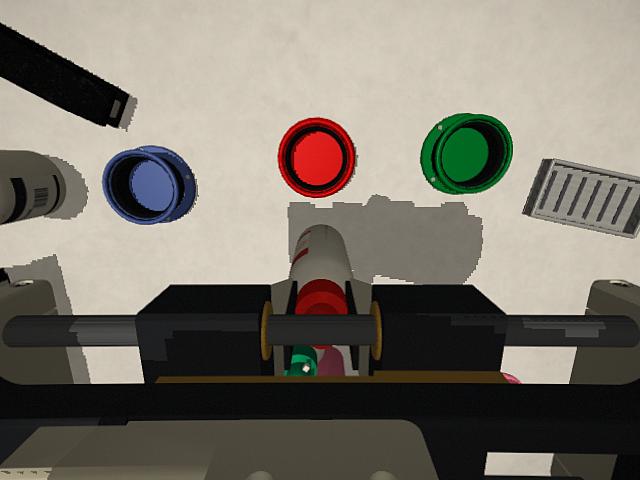

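The second wrist view has all three docks clear: blue (150,185), red (317,157), green (466,153). The red bottle hangs at (320,260) and the tray is at (590,198).

Run:
```python
import pickle;from h import *
np.set_printoptions(precision=1,suppress=True)
d=pickle.load(open("w2.pkl","rb"));w=d["wrist"];T=d["tool"]
for nm,h0,h1,s in(("red",175,4,100),("green",65,90,100),("blue",105,122,60)):
    b=[x for x in blobs(w["pixels"],h0,h1,s,v=20,amin=800) if x[1][1]<200]
    m=np.zeros((480,640),np.uint8)
    for x in b:m[x[2]]=1
    cs,hi=cv2.findContours(m,cv2.RETR_CCOMP,cv2.CHAIN_APPROX_NONE)
    for c,h in zip(cs,hi[0]):
        if len(c)>60:
            e=cv2.fitEllipse(cv2.convexHull(c));ce=[e[0]]
            print(nm,"hole" if h[3]>=0 else "outer",np.array(e[0]),np.array(e[1]),"z6",plane(w,ce,6,T)[0][:2],"z34",plane(w,ce,34,T)[0][:2])
f=240/np.tan(np.radians(w["vfov"]/2));print(f)
```

```text
red outer [316.2 157.8] [52.7 54.3] z6 [635.4 -39.5] z34 [635.8 -39.8]
red outer [316.1 157.2] [77.4 80.8] z6 [636.  -39.4] z34 [636.4 -39.8]
red hole [315.7 158.2] [62.8 65.6] z6 [635.1 -39. ] z34 [635.5 -39.4]
green outer [466.1 153.3] [80.3 94.2] z6 [ 639.5 -190.9] z34 [ 639.6 -179.2]
green hole [441.6 154.7] [21.4 43.9] z6 [ 638.2 -166.4] z34 [ 638.4 -156.6]
green hole [472.3 153.8] [60.3 69.4] z6 [ 639.  -197.2] z34 [ 639.1 -184.9]
blue outer [148.7 185. ] [79.2 93.9] z6 [607.9 133.8] z34 [610.5 119.5]
blue hole [165.5 182.6] [35.3 51.8] z6 [610.4 116.3] z34 [612.9 103.5]
blue hole [141.6 186.9] [57.6 67.3] z6 [606.  141.4] z34 [608.8 126.5]
331.84074200871174
```

```bash
python3 -m pendant '{"dp":[[0.035,-0.002,0],[0.066,-0.004,0],[0.066,-0.004,0],[0.066,-0.004,0],[0.066,-0.004,0.03],[0.066,-0.004,0.055],[0.066,-0.004,0.07],[0.066,-0.004,0.07]],"rotation":[[0,0,0],[0,0,0],[0,0,0],[0,0,0],[0,0,0],[0,0,0],[0,0,0],[0,0,0]]}'; python3 -m pendant '{"dp":[[0,0,0.005],[0,0,0.01],[0,0,0.01],[0,0,0.01]],"rotation":[[0,0,0],[0,0,0],[0,0,0],[0,0,0]]}'
```

```text
time: 6.2
tool_pos: [634.8, -39.7, 127.0]
tcp_rot: [-3.141, 0.002, -0.001]
contact_force: [0.1, -0.0, -1.0]
grip_width: 24.6
finger_force: 30.0
time: 6.7
tool_pos: [635.8, -39.6, 117.9]
tcp_rot: [3.141, -0.0, -0.0]
contact_force: [0.4, 0.2, -1.5]
grip_width: 24.0
finger_force: 30.0
```

```bash
python3 -m pendant '{"dp":[[0,0,0.002],[0,0,0.004],[0,0,0.004]],"rotation":[[0,0,0],[0,0,0],[0,0,0]]}'; python3 -m pendant '{"dp":[[0,0,0],[0,0,0],[0,0,0],[0,0,0],[0,0,-0.03],[0,0,-0.08],[0,0,-0.12],[0,0,-0.12]],"rotation":[[0,0,0],[0,0,0],[0,0,0],[0,0,0],[0,0,0],[0,0,0],[0,0,0],[0,0,0]]}' 0.07
```

```text
time: 7.08
tool_pos: [635.7, -39.6, 113.7]
tcp_rot: [3.141, -0.0, -0.0]
contact_force: [-0.8, -0.1, -0.0]
grip_width: 24.5
finger_force: 30.0
time: 8.07
tool_pos: [637.3, -39.8, 237.9]
tcp_rot: [3.14, -0.008, -0.0]
contact_force: [-0.0, -0.1, -0.7]
grip_width: 70.2
finger_force: 0.0
```

```bash
python3 -m pendant '{"dp":[[-0.05,-0.005,-0.02],[-0.1,-0.01,-0.04],[-0.15,-0.02,-0.06],[-0.2,-0.02,-0.06],[-0.23,-0.02,-0.06],[-0.23,-0.02,-0.06],[-0.23,-0.02,-0.06]],"rotation":[[0,0,0],[0,0,0],[0,0,0],[0,0,0],[0,0,0],[0,0,0],[0,0,0]]}'; python3 look.py w3
```

```text
time: 8.95
tool_pos: [406.2, -19.6, 293.4]
tcp_rot: [3.142, -0.0, -0.0]
contact_force: [1.4, 0.6, 1.1]
grip_width: 70.2
finger_force: 0.0
[406.2 -19.6 293.4] [ 3.142 -0.    -0.   ] 8.95 70.2
```

View pics/w3.png

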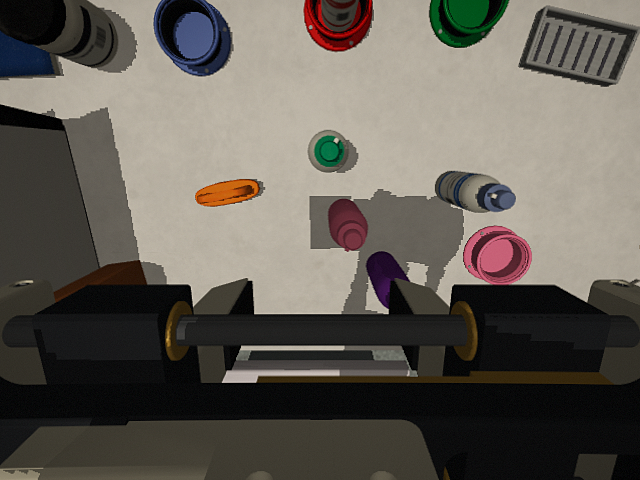

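The red bottle is in its dock at (340,10). Green cap (329,150), blue cap (500,197), brush (228,193), pink bottle (348,230), purple (385,275), jar (75,35).

Run:
```python
import pickle;from h import *
np.set_printoptions(precision=1,suppress=True)
d=pickle.load(open("w3.pkl","rb"));w=d["wrist"];T=d["tool"];t=d["top"]
for nm,h0,h1,s,zz in(("green",65,90,100,(125,140)),("blue",105,122,60,(120,135)),("orange",7,15,150,(20,30,45))):
    for ce,st,m in blobs(w["pixels"],h0,h1,s,amin=200):
        if ce[1]<90 or ce[1]>260:continue
        print(nm,ce,st,[plane(w,[ce],z,T)[0][:2] for z in zz])
        c=max(cv2.findContours(m.astype(np.uint8),0,1)[0],key=cv2.contourArea)
        if nm=="orange":
            P=plane(w,c.reshape(-1,2),30,T)[:,:2].astype(np.float32);r=cv2.minAreaRect(P);print(r,cv2.boxPoints(r))
    for ce,st,m in blobs(t["pixels"],h0,h1,s,amin=20):
        if 200<ce[0]<360 and 220<ce[1]<270: print("  top",ce,st[4],[plane(t,[ce],z)[0][:2] for z in zz])
```

```text
green [328.5 151.1] [314 135  30  32 702] [array([479.1, -27.2]), array([479.1, -26.9])]
blue [496.7 197. ] [477 184  38  27 685] [array([ 434.8, -194.6]), array([ 436.7, -186.7])]
orange [227.2 192.3] [ 195  179   65   28 1265] [array([428.6, 101. ]), array([429.7,  98.2]), array([431.4,  94. ])]
((429.7241516113281, 98.42802429199219), (28.076332092285156, 82.31912994384766), 11.217037200927734) [[407.9 136.1]
 [424.   55.3]
 [451.5  60.8]
 [435.5 141.5]]
  top [226.3 262.6] 65 [array([418.4, 110.1]), array([417. , 108.7]), array([414.8, 106.7])]
```

```bash
python3 -m pendant '{"dp":[[0.04,0.004,0],[0.073,0.007,0.04],[0.073,0.007,0.08],[0.073,0.007,0.12],[0.073,0.007,0.15],[0.073,0.007,0.176],[0.073,0.007,0.176],[0.073,0.007,0.176]],"rotation":[[0,0,0],[0,0,0],[0,0,0],[0,0,0],[0,0,0],[0,0,0],[0,0,0],[0,0,0]]}';python3 -m pendant '{"dp":[[0,0,0],[0,0,0],[0,0,0],[0,0,0],[0,0,0],[0,0,0],[0,0,0]],"rotation":[[0,0,0],[0,0,0],[0,0,0],[0,0,0],[0,0,0],[0,0,0],[0,0,0]]}' 0
```

```text
time: 10.1
tool_pos: [479.5, -26.6, 118.3]
tcp_rot: [3.141, -0.001, -0.0]
contact_force: [-0.1, 0.1, 1.1]
grip_width: 69.8
finger_force: 0.0
time: 10.98
tool_pos: [478.7, -26.6, 117.8]
tcp_rot: [3.141, -0.0, -0.0]
contact_force: [0.3, 0.5, 0.9]
grip_width: 26.1
finger_force: 30.0
```

```bash
python3 -m pendant '{"dp":[[0,0,-0.03],[0,0,-0.075],[0.03,0.03,-0.075],[0.065,0.065,-0.075],[0.1,0.1,-0.075],[0.13,0.13,-0.075],[0.16,0.158,-0.075],[0.16,0.158,-0.075]],"rotation":[[0,0,0],[0,0,0],[0,0,0],[0,0,0],[0,0,0],[0,0,0],[0,0,0],[0,0,0]]}';python3 -m pendant '{"dp":[[0,0,0],[0,0,0]],"rotation":[[0,0,0],[0,0,0]]}'
```

```text
time: 11.98
tool_pos: [639.3, -186.5, 190.8]
tcp_rot: [-3.141, 0.001, -0.002]
contact_force: [-1.1, 0.3, -1.8]
grip_width: 26.3
finger_force: 30.0
time: 12.22
tool_pos: [638.1, -183.6, 192.9]
tcp_rot: [-3.141, 0.0, 0.001]
contact_force: [-1.1, -0.2, -0.9]
grip_width: 26.6
finger_force: 30.0
```

```bash
python3 -m pendant '{"dp":[[0.001,0.001,0.03],[0.001,0.001,0.05],[0.001,0.001,0.06],[0.001,0.001,0.065],[0.001,0.001,0.068],[0.001,0.001,0.068]],"rotation":[[0,0,0],[0,0,0],[0,0,0],[0,0,0],[0,0,0],[0,0,0]]}';python3 -m pendant '{"dp":[[0,0,0],[0,0,0],[0,0,0],[0,0,0],[0,0,-0.03],[0,0,-0.08],[0,0,-0.12],[0,0,-0.12]],"rotation":[[0,0,0],[0,0,0],[0,0,0],[0,0,0],[0,0,0],[0,0,0],[0,0,0],[0,0,0]]}' 0.07
```

```text
time: 12.98
tool_pos: [639.8, -185.6, 125.2]
tcp_rot: [3.141, -0.001, -0.0]
contact_force: [-0.6, 0.8, -0.9]
grip_width: 26.8
finger_force: 30.0
time: 13.98
tool_pos: [641.1, -186.1, 249.1]
tcp_rot: [3.138, -0.008, -0.0]
contact_force: [0.1, 0.6, 0.0]
grip_width: 69.9
finger_force: 0.0
```

```bash
python3 -m pendant '{"dp":[[-0.05,0.001,0],[-0.1,0.002,0],[-0.15,0.003,0],[-0.19,0.004,0],[-0.205,0.004,0],[-0.205,0.004,0],[-0.205,0.004,0]],"rotation":[[0,0,0],[0,0,0],[0,0,0],[0,0,0],[0,0,0],[0,0,0],[0,0,0]]}';python3 look.py w4
python3 - <<'E'
import pickle;from h import *
d=pickle.load(open("w4.pkl","rb"));w=d["wrist"];T=d["tool"]
for ce,st,m in blobs(w["pixels"],105,122,60,amin=200): print(ce,st,[plane(w,[ce],z,T)[0][:2].round(1) for z in (120,130,140)])
E
```

```text
time: 14.85
tool_pos: [435.7, -189.7, 244.5]
tcp_rot: [3.142, -0.0, 0.0]
contact_force: [-0.6, 0.3, -0.4]
grip_width: 69.7
finger_force: 0.0
[ 435.7 -189.7  244.5] [ 3.142 -0.     0.   ] 14.85 69.7
[24.1 51.5] [   0    5   60   89 2885] [array([578.8,  31.9]), array([576.3,  24. ]), array([573.7,  16.2])]
[322.3 239.9] [307 225  30  31 645] [array([ 433.2, -191.3]), array([ 435.8, -191.2]), array([ 438.4, -191.2])]
```

```bash
python3 -m pendant '{"dp":[[0,0.001,0.04],[0,0.001,0.08],[0,0.001,0.115],[0,0.001,0.132],[0,0.001,0.132],[0,0.001,0.132]],"rotation":[[0,0,0],[0,0,0],[0,0,0],[0,0,0],[0,0,0],[0,0,0]]}';python3 -m pendant '{"dp":[[0,0,0],[0,0,0],[0,0,0],[0,0,0],[0,0,0],[0,0,0],[0,0,0]],"rotation":[[0,0,0],[0,0,0],[0,0,0],[0,0,0],[0,0,0],[0,0,0],[0,0,0]]}' 0
```

```text
time: 15.75
tool_pos: [435.4, -190.8, 113.3]
tcp_rot: [3.141, -0.001, 0.0]
contact_force: [0.1, 0.2, -0.3]
grip_width: 70.3
finger_force: 0.0
time: 16.62
tool_pos: [434.6, -190.5, 112.8]
tcp_rot: [3.141, -0.0, -0.0]
contact_force: [-0.0, 0.8, 1.1]
grip_width: 25.6
finger_force: 30.0
```

```bash
python3 -m pendant '{"dp":[[0,0,-0.03],[0,0,-0.08],[0.027,-0.05,-0.09],[0.054,-0.1,-0.09],[0.081,-0.15,-0.09],[0.108,-0.2,-0.09],[0.135,-0.25,-0.09],[0.16,-0.29,-0.09]],"rotation":[[0,0,0],[0,0,0],[0,0,0],[0,0,0],[0,0,0],[0,0,0],[0,0,0],[0,0,0]]}';python3 -m pendant '{"dp":[[0.014,-0.027,0],[0.014,-0.027,0],[0.014,-0.027,0],[0.014,-0.027,0]],"rotation":[[0,0,0],[0,0,0],[0,0,0],[0,0,0]]}'
```

```text
time: 17.62
tool_pos: [595.1, 101.6, 202.1]
tcp_rot: [3.141, 0.001, 0.001]
contact_force: [0.3, -0.6, -0.7]
grip_width: 25.5
finger_force: 30.0
time: 18.12
tool_pos: [608.4, 125.4, 202.7]
tcp_rot: [3.141, 0.0, -0.001]
contact_force: [-0.2, -0.0, -2.5]
grip_width: 25.3
finger_force: 30.0
```

```bash
python3 -m pendant '{"dp":[[0,-0.001,0.03],[0,-0.001,0.05],[0,-0.001,0.068],[0,-0.001,0.077],[0,-0.001,0.082],[0,-0.001,0.083],[0,-0.001,0.083]],"rotation":[[0,0,0],[0,0,0],[0,0,0],[0,0,0],[0,0,0],[0,0,0],[0,0,0]]}';python3 -m pendant '{"dp":[[0,0,0],[0,0,0],[0,0,0],[0,0,0],[0,0,-0.03],[0,0,-0.08],[0,0,-0.12],[0,0,-0.12]],"rotation":[[0,0,0],[0,0,0],[0,0,0],[0,0,0],[0,0,0],[0,0,0],[0,0,0],[0,0,0]]}' 0.06
```

```text
time: 19.0
tool_pos: [609.0, 127.4, 120.3]
tcp_rot: [3.142, -0.001, -0.0]
contact_force: [-0.5, 0.2, -1.9]
grip_width: 25.5
finger_force: 30.0
time: 20.0
tool_pos: [610.3, 127.6, 243.7]
tcp_rot: [-3.141, -0.008, -0.0]
contact_force: [-0.2, 0.2, -0.5]
grip_width: 60.2
finger_force: 0.0
```

```bash
python3 -m pendant '{"dp":[[-0.03,0.05,-0.03],[-0.08,0.1,-0.06],[-0.13,0.107,-0.06],[-0.18,0.107,-0.06],[-0.18,0.107,-0.06],[-0.18,0.107,-0.06],[-0.18,0.107,-0.06],[-0.18,0.107,-0.06]],"rotation":[[0,0,-0.17],[0,0,-0.34],[0,0,-0.51],[0,0,-0.68],[0,0,-0.85],[0,0,-1.02],[0,0,-1.19],[0,0,-1.36]]}';python3 -m pendant '{"dp":[[0,0,0],[0,0,0],[0,0,0],[0,0,0]],"rotation":[[0,0,-0.15],[0,0,-0.3],[0,0,-0.407],[0,0,-0.407]]}'; python3 look.py w5
python3 - <<'E'
import pickle;from h import *
d=pickle.load(open("w5.pkl","rb"));w=d["wrist"];T=d["tool"]
for ce,st,m in blobs(w["pixels"],7,15,150,amin=300):
    c=max(cv2.findContours(m.astype(np.uint8),0,1)[0],key=cv2.contourArea).reshape(-1,2)
    P=plane(w,c,30,T)[:,:2].astype(np.float32);print(ce,st,[plane(w,[ce],z,T)[0][:2].round(1) for z in (20,30,45)],cv2.minAreaRect(P))
E
```

```text
time: 21.0
tool_pos: [428.2, 20.5, 298.8]
tcp_rot: [-3.14, 0.0, 1.365]
contact_force: [0.7, 0.6, -0.8]
grip_width: 60.0
finger_force: 0.0
time: 21.5
tool_pos: [428.3, 20.5, 298.9]
tcp_rot: [-3.14, -0.0, 1.766]
contact_force: [0.5, -0.1, -0.3]
grip_width: 60.2
finger_force: 0.0
[428.3  20.5 298.9] [-3.14  -0.     1.766] 21.5 60.2
[334.6 146.1] [ 323  112   24   69 1328] [array([428. , 102.7]), array([427.6, 102.4]), array([427.2, 102. ])] ((427.67938232421875, 101.36325073242188), (27.88193130493164, 80.22840118408203), 9.48034381866455)
```

View pics/w5.png

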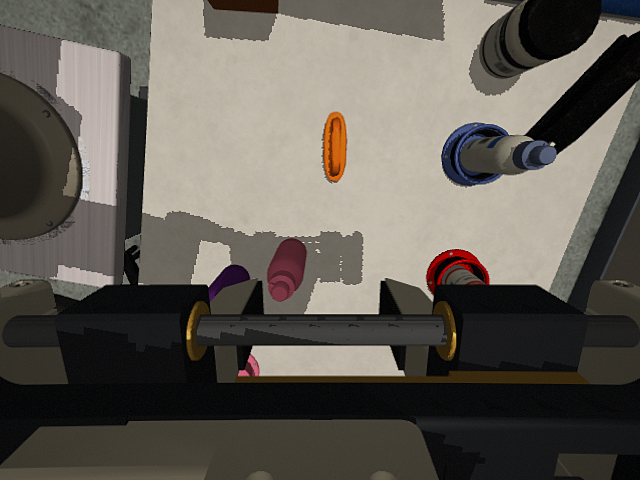

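```bash
python3 -m pendant '{"dp":[[0.04,0.008,0],[0.08,0.016,0.04],[0.08,0.016,0.1],[0.08,0.016,0.16],[0.08,0.016,0.21],[0.08,0.016,0.25],[0.08,0.016,0.274],[0.08,0.016,0.274]],"rotation":[[0,0,0],[0,0,0],[0,0,0],[0,0,0],[0,0,0],[0,0,0],[0,0,0],[0,0,0]]}';python3 -m pendant '{"dp":[[0,0,0],[0,0,0],[0,0,0],[0,0,0],[0,0,0],[0,0,0],[0,0,0]],"rotation":[[0,0,0],[0,0,0],[0,0,0],[0,0,0],[0,0,0],[0,0,0],[0,0,0]]}' 0
```

```text
time: 22.65
tool_pos: [427.5, 102.0, 24.3]
tcp_rot: [-3.138, -0.0, 1.766]
contact_force: [-0.4, -0.8, -0.1]
grip_width: 59.5
finger_force: 0.0
time: 23.52
tool_pos: [429.1, 102.1, 26.0]
tcp_rot: [3.141, 0.0, 1.767]
contact_force: [-0.2, -0.1, 6.0]
grip_width: 22.5
finger_force: 29.7
```

```bash
python3 -m pendant '{"dp":[[0,0,-0.02],[0,0,-0.07],[0,0,-0.13],[0,0,-0.19],[0,0,-0.2],[0,0,-0.2]],"rotation":[[0,0,0],[0,0,0],[0,0,0],[0,0,0],[0,0,0],[0,0,0]]}';python3 -m pendant '{"dp":[[-0.056,0.01,0],[-0.112,0.02,0],[-0.168,0.03,0],[-0.224,0.04,0],[-0.28,0.05,0],[-0.336,0.06,0],[-0.392,0.07,0],[-0.446,0.08,0]],"rotation":[[0,0,0.05],[0,0,0.1],[0,0,0.15],[0,0,0.2],[0,0,0.25],[0,0,0.3],[0,0,0.38],[0,0,0.426]]}';python3 -m pendant '{"dp":[[0,0,0],[0,0,0]],"rotation":[[0,0,0],[0,0,0]]}'; python3 look.py w6
```

```text
time: 24.28
tool_pos: [428.5, 102.1, 225.3]
tcp_rot: [-3.141, 0.0, 1.767]
contact_force: [0.6, 0.7, -1.6]
grip_width: 22.2
finger_force: 28.8
time: 25.28
tool_pos: [593.7, -321.2, 222.0]
tcp_rot: [-3.137, -0.002, 1.339]
contact_force: [1.2, 0.8, -0.6]
grip_width: 22.3
finger_force: 28.8
time: 25.52
tool_pos: [593.3, -319.1, 222.7]
tcp_rot: [-3.137, -0.002, 1.341]
contact_force: [-0.4, 0.6, -1.6]
grip_width: 22.3
finger_force: 28.8
[ 593.3 -319.1  222.7] [-3.137e+00 -2.000e-03  1.341e+00] 25.525 22.3
```

View pics/w6.png

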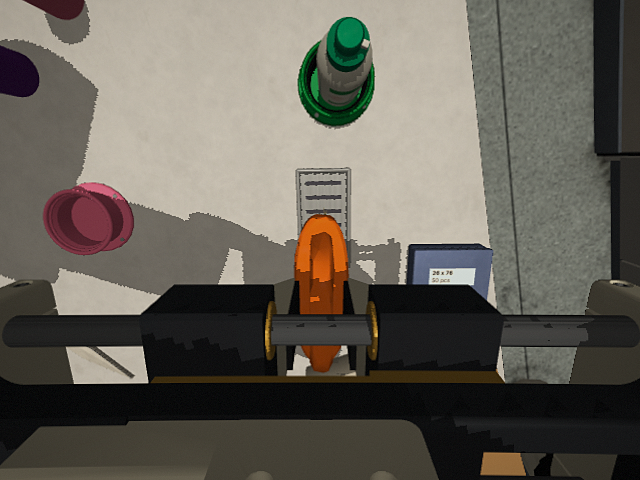

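The brush is over the tray and lined up with it. The tray's far edge runs from (297,170) to (350,169), and the green bottle stands in its dock.

Run:
```python
import pickle;from h import *
d=pickle.load(open("w6.pkl","rb"));w=d["wrist"];T=d["tool"]
P=plane(w,[[297,170],[350,169]],18,T);L=(P-T[:3,3])@T[:3,:3];print(P.round(1),"tool frame",L.round(1),"centre offset",(L.mean(0)-[56,0,0]).round(1))
```

```text
[[ 578.9 -259.6   18. ]
 [ 634.3 -271.5   18. ]] tool frame [[ 54.2 -26.5 204.9]
 [ 55.2  30.1 204.7]] centre offset [ -1.3   1.8 204.8]
```

```bash
python3 -m pendant '{"dp":[[-0.001,0.002,0.05],[-0.001,0.002,0.1],[-0.001,0.002,0.15],[-0.001,0.002,0.17],[-0.001,0.002,0.18],[-0.001,0.002,0.187],[-0.001,0.002,0.19],[-0.001,0.002,0.19]],"rotation":[[0,0,0],[0,0,0],[0,0,0],[0,0,0],[0,0,0],[0,0,0],[0,0,0],[0,0,0]]}'; python3 -m pendant '{"dp":[[0,0,0.002],[0,0,0.002]],"rotation":[[0,0,0],[0,0,0]]}'
```

```text
time: 26.68
tool_pos: [596.1, -321.4, 36.4]
tcp_rot: [3.14, 0.0, 1.341]
contact_force: [-0.7, 0.3, -1.4]
grip_width: 22.3
finger_force: 28.8
time: 26.92
tool_pos: [595.9, -321.3, 33.9]
tcp_rot: [3.141, 0.0, 1.341]
contact_force: [-0.3, -1.0, -0.7]
grip_width: 22.1
finger_force: 28.8
```

```bash
python3 -m pendant '{"dp":[[0,0,0.002],[0,0,0.004],[0,0,0.004],[0,0,0.004]],"rotation":[[0,0,0],[0,0,0],[0,0,0],[0,0,0]]}'; python3 -m pendant '{"dp":[[0,0,0],[0,0,0],[0,0,0],[0,0,0],[0,0,-0.03],[0,0,-0.08],[0,0,-0.14],[0,0,-0.2]],"rotation":[[0,0,0],[0,0,0],[0,0,0],[0,0,0],[0,0,0],[0,0,0],[0,0,0],[0,0,0]]}' 0.045; python3 -m pendant '{"dp":[[-0.06,0,-0.05],[-0.12,0,-0.1],[-0.12,0,-0.1],[-0.12,0,-0.1]],"rotation":[[0,0,0],[0,0,0],[0,0,0],[0,0,0]]}'; python3 look.py w7
```

```text
time: 27.42
tool_pos: [595.8, -321.3, 29.7]
tcp_rot: [3.142, 0.0, 1.341]
contact_force: [0.3, -0.2, -1.0]
grip_width: 22.4
finger_force: 28.8
time: 28.42
tool_pos: [595.6, -321.1, 231.6]
tcp_rot: [-3.142, 0.0, 1.341]
contact_force: [0.3, -0.6, 0.6]
grip_width: 45.4
finger_force: 0.0
time: 28.92
tool_pos: [567.9, -440.1, 330.7]
tcp_rot: [3.139, 0.002, 1.338]
contact_force: [0.1, -0.6, -0.3]
grip_width: 45.3
finger_force: 0.0
[ 567.9 -440.1  330.7] [3.139e+00 2.000e-03 1.338e+00] 28.925 45.3
```

View pics/w7.png

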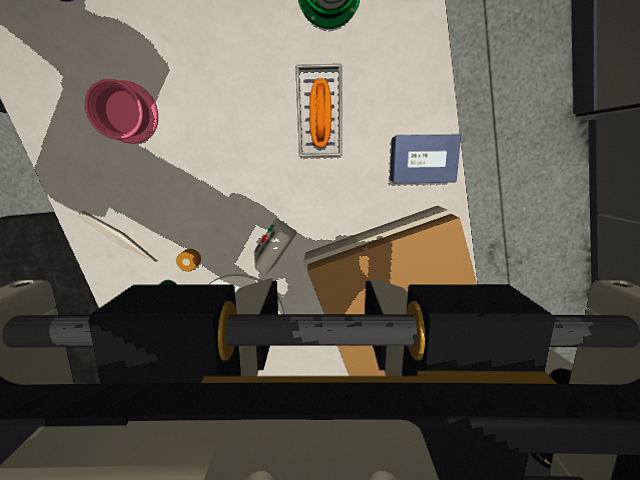

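The brush at (320,113) is centred in the tray. Now I'll check the docked bottles in the scene view.

Run:
```python
import pickle,cv2
d=pickle.load(open("w7.pkl","rb"));a=cv2.resize(d["scene"]["pixels"][150:350,180:420],None,fx=2,fy=2);b=cv2.resize(d["top"]["pixels"][150:350,190:340],None,fx=2,fy=2)
cv2.imwrite("pics/chk.png",cv2.hconcat([a,b])[:,:,::-1])
```

```text
(no output)
```

View pics/chk.png

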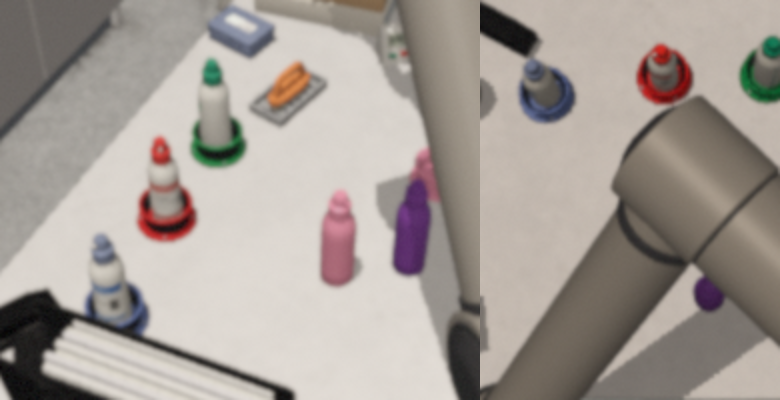

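Green and red look upright. Blue may be leaning a little, so I'll compare the cap positions with the dock axes.

Run:
```python
import pickle;from h import *
np.set_printoptions(precision=1,suppress=True)
d=pickle.load(open("w7.pkl","rb"))
for n in("scene","top"):
    c=d[n]
    for nm,h0,h1,s,P,H in(("red",175,4,120,(635.5,-39.5),140),("green",65,90,100,(639,-185),150),("blue",105,122,60,(609,126.5),145)):
        R=c["pose"][:3,:3];t=c["pose"][:3,3];f=240/np.tan(np.radians(c["vfov"]/2))
        K=np.array([[f,0,c["cx"]],[0,f,c["cy"]],[0,0,1]]);F=np.diag([1.,-1,-1])
        M=F@R.T
        uv=cv2.projectPoints(np.array([[P[0],P[1],z] for z in(20.,H-20.,H)]),cv2.Rodrigues(M)[0],-M@t,K,c["dist"])[0].reshape(-1,2)
        b=[(ce,st[4],plane(c,[ce],H-12)[0][:2]) for ce,st,m in blobs(c["pixels"],h0,h1,s,amin=8) if np.hypot(*(ce-uv[1]))<25]
        print(n,nm,uv.tolist(),b)
```

```text
scene red [[262.3566934796467, 254.7178755380255], [259.0464496054561, 227.23922641913163], [258.34069292097655, 221.38243459782788]] [(array([259.9, 225.8]), np.int32(82), array([631.4, -38. ]))]
scene green [[287.9507380452378, 219.02987157396797], [285.95575681195106, 188.559260416919], [285.56859024136224, 182.6475935559513]] [(array([285.5, 186.3]), np.int32(72), array([ 639.5, -184.3]))]
scene blue [[236.8561793254677, 304.7299730891661], [231.4797903367976, 276.31364643102626], [230.37882218813712, 270.49649320399266]] [(array([234.4, 294.2]), np.int32(20), array([571.6, 171.8]))]
top red [[281.789177180016, 186.43603221318614], [280.42066082765274, 175.99466821158774], [280.1259159223588, 173.74316295238174]] [(array([281.9, 188.5]), np.int32(373), array([599. , -44.2]))]
top green [[333.4609403475858, 185.55562795889054], [335.63708140178926, 173.9590560714118], [336.0662446301841, 171.67139395636667]] [(array([335.8, 173.3]), np.int32(72), array([ 638.3, -185. ])), (array([331.7, 191.6]), np.int32(238), array([ 588.6, -174. ]))]
top blue [[222.57341398324047, 195.31165633438604], [217.098902090971, 184.89660739332965], [215.9720378350333, 182.75065093370142]] [(array([224.4, 200.9]), np.int32(251), array([563.6, 104.6]))]
```

The blue cap matches its upright projection in both views: expected about (231,273) in scene and (216,184) in top, and seen there within 1–2 px. Red and green agree too, so I'm handing in.

```bash
python3 -m pendant '{"dp":[[0,0,0],[0,0,0]],"rotation":[[0,0,0],[0,0,0]]}' | head -1; python3 -c "
from plant import workorder
print(workorder.close_job())"
```

```text
time: 29.32
the job is handed in; nothing more can be done
None
```

I handed the job in at 29.3 s: by the camera checks, each bottle stands upright in its colour-matched dock and the brush is bristles down in the tray, with the timer, jar and look-alikes never touched, but the hand-in returned no verdict.

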